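# Tare the weighing tray and weigh a brass lock cylinder

## Task

Weigh the brass lock cylinder on the bench scale: set the empty white tray flat in the middle of the steel platform and let go of it, then press the blue tare button fully down and release it, and only then set the brass cylinder down gently inside the tray. Do not drop the cylinder in, do not press tare again once it is in the tray, and do not touch the red power button. Leave the nickel cylinder and the padlock where they are.

Things in the scene. Friction and masses are not known exactly. Their poses are not given: they have to be found in the camera images.
- scale: grey bench scale, does not move when pushed, 250 x 170 mm, housing top 40 mm above the worktop; origin on the worktop under the middle of the platform; its x axis points from the button panel at its front (the panel reaches to x = -165 mm) towards its back, y to its left, z up
- platform: bare steel weighing platform of the scale, a rigid plate 170 (along scale x) x 160 x 8 mm, fixed on the scale and parallel to it; origin at the centre of its underside, 46 mm above the worktop
- platform_top (a point): centre of the platform's upper face, 54 mm above the worktop; axes as the scale's
- tare (a joint): travel of the blue round tare button (30 mm across) on the left of the scale's front panel: 0 = up, 0.006 m = fully down; it moves straight down, springs back by itself, and takes about 4 N to push fully down
- tare_top (a point): centre of the top face of the blue tare button, at scale x = -130 mm, y = +57 mm; 62 mm above the worktop when up; its black collar is 46 mm across and 10 mm lower
- power (a joint): travel of the smaller red round power button (22 mm across) on the right of the front panel, at scale x = -130 mm, y = -57 mm: 0 = up, 0.006 m = fully down, spring return
- tray: loose empty white plastic tray, open on top, outside 150 (x) x 120 (y) x 34 mm high, upright walls 9 mm thick that can be pinched from above, floor 5 mm thick, about 0.15 kg; origin at the centre of its underside, z up. The walls' middles lie 70.5 mm from the origin along x and 55.5 mm along y
- brass_cylinder: loose brass-coloured lock cylinder with a straight body 17 mm (x) x 64 mm (y, long axis) x 30 mm high and a small cam on top to 37 mm, about 0.21 kg; origin at the centre of its underside; grip it across its 17 mm width
- nickel_cylinder: the same lock cylinder in silvery nickel, a bystander; origin at the centre of its underside, long axis y
- padlock: standing brass padlock with a steel shackle, 18 (x) x 45 (y) x 70 mm high, a bystander; origin at the centre of its underside. Behind it stands the fixed key-cutting machine, over 0.2 m high, its front 0.44 to 0.5 m ahead of the robot from the middle of the bench rightwards: carry things round its front

How it is judged (in metres and radians):
On the way, in this order (a step that is already met when the one before it is completed fails the run):
1. the empty tray stands flat in the middle of the platform, let go and at rest (horizontal distance between tray and platform_top below 0.025 m and z of tray in the frame of platform_top below 0.004 m and angle between tray's own z axis and vertical below 0.05 rad and contact force between tray and platform above 0.5 N and contact force between the fingers and tray below 0.1 N and linear speed of tray below 0.02 m/s), for 0.2 s.
2. the tare button is pressed down while the tray alone rests on the platform, untouched (all of step 1 and value of joint tare above 0.0045 m and contact force between brass_cylinder and tray below 0.1 N and contact force between brass_cylinder and platform below 0.1 N), for 0.05 s.
3. the brass cylinder is inside the tray on the platform, with the tare button up (x of brass_cylinder in the frame of tray between -0.066 and 0.066 m and y of brass_cylinder in the frame of tray between -0.051 and 0.051 m and z of brass_cylinder in the frame of tray between 0 and 0.03 m and horizontal distance between tray and platform_top below 0.025 m and z of tray in the frame of platform_top below 0.004 m and angle between tray's own z axis and vertical below 0.05 rad and contact force between tray and platform above 0.5 N and contact force between brass_cylinder and tray above 0.5 N and value of joint tare below 0.002 m), for 0.2 s.
At the end, for the whole second after the job is handed in: The tray stands flat (within 0.05 rad) on the platform with its centre within 25 mm of the platform's centre, the brass cylinder rests inside the tray in any attitude, both at rest and let go, and both buttons are up (all of step 3 and contact force between the fingers and tray below 0.1 N and linear speed of each of tray, brass_cylinder below 0.02 m/s and contact force between the fingers and brass_cylinder below 0.1 N and value of joint power below 0.002 m); the robot touches nothing.
It fails at once if the power button is pressed (value of joint power above 0.002 m).
It fails at once if tare is pressed with the cylinder in the tray (value of joint tare above 0.003 m and x of brass_cylinder in the frame of tray between -0.066 and 0.066 m and y of brass_cylinder in the frame of tray between -0.051 and 0.051 m and z of brass_cylinder in the frame of tray between 0 and 0.03 m).
It fails at once if the cylinder is dropped or flung into the tray (faster than 0.6 m/s, as from a fall of 2 cm or more) (x of brass_cylinder in the frame of tray between -0.066 and 0.066 m and y of brass_cylinder in the frame of tray between -0.051 and 0.051 m and z of brass_cylinder in the frame of tray between 0 and 0.06 m and linear speed of brass_cylinder above 0.6 m/s).
It fails at once if the nickel cylinder or the padlock is disturbed (moved more than 30 mm) (distance of any of nickel_cylinder, padlock from where it was at the start of the episode above 0.03 m).
It also fails if it takes over 59 s, if anything falls off the work surface, if the arm or the gripper's body presses on something with over 40 N, if the wrist force passes 120 N, or if a joint passes its speed limit or range.

## Robot

A 6-joint arm with a two-finger parallel gripper is mounted at the origin on a cart in front of the work surface, level with it; the furniture and walls round the work are solid. World frame = base frame: x ahead of the robot, y to its left, z up, the work surface at z = 0. Lengths are in mm, angles in degrees, forces in N, time in s.
With the tool pointing down it reaches from about 350 to 875 mm from the base axis. Payload 4.2 kg.
Tool frame: the origin (TCP) lies midway between the tips of the shut fingers; the grasp point (between the pads) lies 19 mm behind it (arm.pinch_z is the distance from the TCP to the grasp point, in mm); z points along the fingers, y is the line along which they close (so a half turn about z gives the same grasp; the last joint's range is limited). The gripper opens to 85 mm and grips with 20 to 120 N. Pads are 22 mm wide; open, the fingers measure 114 mm over their backs; the gripper's body (76 mm by 85 mm) begins 54 mm behind the grasp point. The pads swing forward as they close: fully open they stand 13 mm farther back than shut.
Start: joints at [82.082, 22.042, 0.453, 0, -68.411, -14.817], TCP at [241.51, 576.43, 193.412] pointing down, gripper open.
Joint ranges: [-179.83, 179.83], [-69.29, 118.12], [-61.27, 80.66], [-181.25, 117.63], [-171.15, -9.14], [-177.46, 177.46]. Speed limits (degrees/s): [159.86, 159.86, 180, 180, 180, 180].

## Interface

Orientations are given as a 3x3 rotation matrix whose columns are the frame's x, y, z axes.
In Python, from cell import arm gives the robot as it stands.
- The arm moves only by the shell command python3 -m inch 'ROWS' [FORCE]. ROWS is JSON, a list of rows, each a list of 7 numbers: the finger opening in cm, from 0 to 8.54, then the shift along the tool's x, y, z in cm, then the turn, a rotation vector about the tool's x, y, z in rad. A call has 1 to 12 rows; each row shifts and turns the commanded pose from where the row before left it, along the tool's axes as they then stand; what a row does not reach is not made up. A row lasts 1/10 s, in which the tool goes at most 50 mm and 8.59 degrees, less where a joint would pass 70% of its speed; a pose out of reach is approached as far as the arm can. A call is refused whole if a number of a shift passes 5 or a number of a turn 0.15, either way. A call with a gripper value outside its range is refused whole. The fingers move at their own pace and stop on an object; FORCE is the grip in N (left out, the last holds). Time passes only in rows, so rows that do not move let the fingers close. It gives the time, the measured TCP pose, the force, the opening and the grip force at its end, in the units of the state.
- arm.state(): the state, without advancing time (a new reading comes with each control period).
- arm.capture(name): name is "side" or "top" or "wrist"; returns (picture, depth): 400x640x3 uint8, blue, green, red; 400x640 float32, mm along the optical axis (not along the pixel's ray), 0 where there is no reading.
- arm.camera_model(name): a dict with "fx", "fy", "cx", "cy" (pixels), "cam_to_world" (4x4, takes a point from camera to world coordinates). Camera axes: x right, y down, z forward; pixel columns grow to the right and rows downward; lengths in mm; the calibration is good to about 2 mm. A picture is of the moment at which its call begins: read the wrist's pose just before it. camera_model takes no time and is no camera call; for the wrist camera it gives the pose at the moment of the call.
- arm.hand_in(): hands the job in; it is judged then, once.
The state is a dict: "t": time; "joints": joint angles; "joint_vel": joint speeds; "effort": joint torques, N m; "tcp_pos": TCP position; "orientation": TCP orientation; "contact_force": force on the tool from outside, world axes, zero at the start; "torque": the same for the moment, N m; "finger_gap": finger opening in mm; "grip_force": force on a finger pad.
Only numpy, scipy, OpenCV 4.12 (cv2) and the standard library are available. Lean on these libraries where they do the work, as an engineer would, in place of code of your own. Each camera call takes 0.05 s, during which the arm holds its last target. There are 200 camera calls.

## Working session

There is one attempt and no reset: what is moved stays moved. The work goes in short steps, Python scripts to look and compute and a shell command to move; the robot and the scene stay as the last step left them, time stands still between calls to the robot, and variables do not carry over. Pictures are saved under pics/ and viewed, at most 10 in all, crops included, and the job is handed in when it is done.

```bash
mkdir -p pics; cat > h.py <<'E'
import numpy as np, cv2
from cell import arm
def snap(n,name):
    m=arm.camera_model(n); p,d=arm.capture(n); cv2.imwrite(f'pics/{name}.png',p); np.savez(f'pics/{name}.npz',p=p,d=d,M=np.array(m['cam_to_world']),k=[m['fx'],m['fy'],m['cx'],m['cy']])
def world(name):
    z=np.load(f'pics/{name}.npz'); d=z['d'];fx,fy,cx,cy=z['k']; v,u=np.mgrid[:d.shape[0],:d.shape[1]]
    P=np.stack([(u-cx)/fx*d,(v-cy)/fy*d,d],-1)@z['M'][:3,:3].T+z['M'][:3,3]; P[d==0]=np.nan
    return z['p'],P
E
python3 - <<'E'
from h import *
snap('top','top0'); snap('side','side0'); s=arm.state(); print(s['orientation'],s['tcp_pos'],s['finger_gap'],arm.pinch_z)
a=cv2.imread('pics/top0.png');b=cv2.imread('pics/side0.png')
E
```

```text
[[ 9.22250036e-01 -3.86593384e-01 -6.53054570e-04]
 [-3.86593922e-01 -9.22248228e-01 -1.82886611e-03]
 [ 1.04749119e-04  1.93913876e-03 -9.99998114e-01]] [241.29899865 575.9042954  192.43850534] 85.43217977601697 18.700000000000003
```

View pics/top0.png

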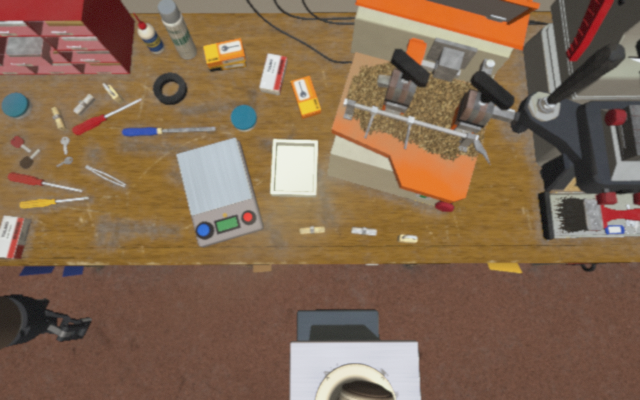

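View pics/side0.png

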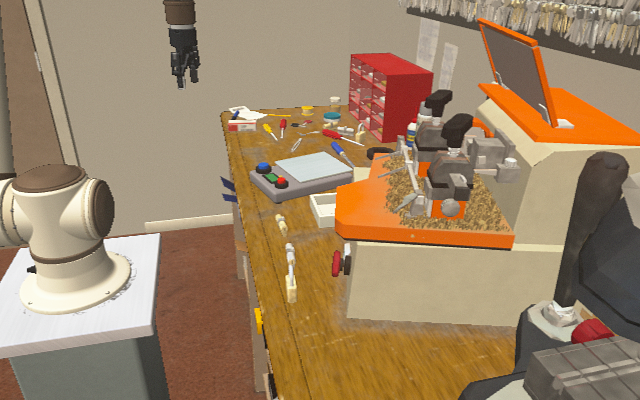

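The top view shows the scale at about (220,190), tray (295,167), brass cylinder (312,231), nickel (364,231), and padlock (408,239). The tare button is at (205,230) and power at (249,216). Next I measure poses from the depth.

```bash
python3 - <<'E'
from h import *
p,P=world('top0')
c=p[130:255,165:325]; cv2.imwrite('pics/crop0.png',cv2.resize(c,None,fx=5,fy=4.8,interpolation=cv2.INTER_CUBIC)[:600,:800])
def rect(name,u0,u1,v0,v1,z0,z1,col=None):
    Q=P[v0:v1,u0:u1]; m=(Q[...,2]>z0)&(Q[...,2]<z1)
    if col is not None: m&=col(p[v0:v1,u0:u1].astype(int))
    q=Q[m]; r=cv2.minAreaRect(q[:,:2].astype(np.float32)); print(name,len(q),np.round(r[0],1),np.round(r[1],1),round(r[2],1),'med',np.round(np.median(q,0),1),q[:,2].max().round(1))
print('table',np.nanmedian(P[215:225,275:295,2]))
rect('platform',170,262,135,250,49,60,lambda c:c.min(-1)>120)
rect('housing',170,268,132,250,25,60)
rect('tray',266,322,135,200,22,45)
rect('brass',295,328,223,240,15,45)
rect('nickel',345,382,222,240,15,45)
rect('padlock',395,420,230,246,15,85)
rect('tare',190,216,218,242,50,75,lambda c:(c[...,0]-c[...,2]>60))
rect('power',238,260,206,226,50,75,lambda c:(c[...,2]-c[...,0]>80))
E
```

```text
table 1.0641621607700245
platform 3970 [545.6 348.7] [217.3 160.5] 16.3 med [566.  354.7  54.9] 59.9
housing 6172 [530.  343.9] [249.9 170.3] 16.4 med [527.2 339.4  53.7] 59.9
tray 738 [597.5 149.9] [119.9 152. ] 88.0 med [597.  155.3  34. ] 40.3
brass 171 [430.6 104. ] [17.1 62.4] 3.4 med [430.7 103.9  29. ] 37.9
nickel 169 [427.  -29.8] [63.3 17.6] 83.9 med [425.5 -28.5  29.6] 40.2
padlock 147 [ 406.1 -140.5] [44.8 18.3] 84.8 med [ 404.7 -136.3   36.7] 72.2
tare 125 [427.9 375.5] [33.6 27.7] 83.9 med [426.9 373.8  62.5] 67.4
power 61 [460.  266.2] [22.8 18.9] 84.5 med [460.  265.1  62.7] 67.2
```

View pics/crop0.png

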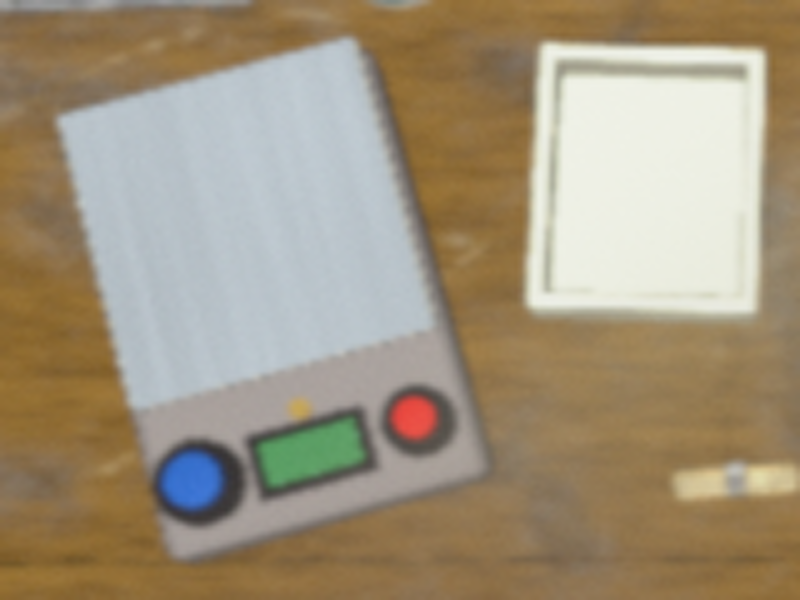

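```bash
cat >> h.py <<'E'
def go(x,y,z,yaw):
    """turn (rad, rotvec in tool) first, then shift (cm) along the turned tool axes; tool down, tool x at yaw"""
    from scipy.spatial.transform import Rotation as Ro
    s=arm.state(); R=np.array(s['orientation']); a=np.radians(yaw); c,n=np.cos(a),np.sin(a)
    T=np.array([[c,n,0],[n,-c,0],[0,0,-1]])
    print('t',round(s['t'],2),'turn',np.round(Ro.from_matrix(R.T@T).as_rotvec(),3),'shift cm',np.round(T.T@(np.array([x,y,z])-s['tcp_pos'])/10,2),'F',np.round(s['contact_force'],1),'gap',round(s['finger_gap'],1))
E
python3 -c "
from h import *
go(599.9,205.3,120,-2.5)"
```

```text
t 0.1 turn [ 0.002  0.    -0.353] shift cm [37.44 35.46  7.24] F [-0.3 -1.1  0.7] gap 85.4
```

```bash
python3 -m inch '[[5,0,0,0,0,0,-0.118],[5,0,0,0,0,0,-0.118],[5,0,0,0,0,0,-0.117],[5,3,3,0,0,0,0],[5,3,3,0,0,0,0],[5,3,3,0,0,0,0],[5,3,3,0,0,0,0],[5,3,3,0,0,0,0],[5,3,3,0,0,0,0],[5,3,3,0,0,0,0],[5,3,3,0,0,0,0],[5,3,3,0,0,0,0]]' && python3 -c "
from h import *
go(599.9,205.3,120,-2.5)"
```

```text
t: 1.3
tcp_pos: [500.1, 293.3, 193.1]
orientation: [[0.999, -0.044, -0.001], [-0.044, -0.999, -0.0], [-0.001, 0.0, -1.0]]
contact_force: [0.1, 0.9, -1.0]
finger_gap: 50.3
grip_force: 0.0
t 1.3 turn [ 0.     0.001 -0.   ] shift cm [10.35  8.35  7.31] F [ 0.1  0.9 -1. ] gap 50.3
```

```bash
python3 -m inch '[[5,3.5,2.8,2.4,0,0,0],[5,3.5,2.8,2.4,0,0,0],[5,3.4,2.8,2.4,0,0,0],[5,0,0,0,0,0,0],[5,0,0,0,0,0,0]]' && python3 -c "
from h import *
go(599.9,205.3,10,-2.5); snap('wrist','w1')
p,P=world('w1')
m=(P[...,2]>28)&(P[...,2]<42)&(P[...,1]>70)&(P[...,1]<230)&(P[...,0]>500); q=P[m]; print(len(q),cv2.minAreaRect(q[:,:2].astype(np.float32)))"
```

```text
t: 1.8
tcp_pos: [598.4, 206.1, 120.6]
orientation: [[0.999, -0.046, -0.003], [-0.046, -0.999, -0.002], [-0.003, 0.002, -1.0]]
contact_force: [-0.4, -0.1, 0.6]
finger_gap: 50.4
grip_force: 0.0
t 1.8 turn [ 0.002  0.003 -0.002] shift cm [ 0.16  0.07 11.06] F [-0.4 -0.1  0.6] gap 50.4
6132 ((631.7581176757812, 148.8262481689453), (119.96587371826172, 222.35975646972656), 87.92897033691406)
```

View pics/w1.png

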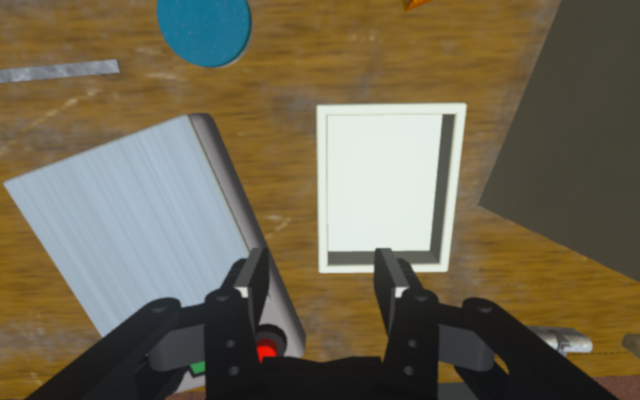

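The wrist view shows the tray's left wall (column about 322) centred between the fingers, with the machine clear to the right. I descend and pinch.

```bash
python3 -m inch '[[5,0.1,0.1,3.5,0,0,0],[5,0,0,3.5,0,0,0],[5,0,0,2.5,0,0,0],[5,0,0,1.4,0,0,0],[5,0,0,0,0,0,0],[0,0,0,0,0,0,0],[0,0,0,0,0,0,0],[0,0,0,0,0,0,0],[0,0,0,0,0,0,0],[0,0,0,0,0,0,0]]' 40
```

```text
t: 2.85
tcp_pos: [599.7, 206.5, 13.9]
orientation: [[0.999, -0.044, 0.001], [-0.044, -0.999, 0.001], [0.001, -0.001, -1.0]]
contact_force: [-0.0, -0.6, -0.7]
finger_gap: 0.0
grip_force: 0.0
```

```bash
python3 -c "
from h import *
print(arm.state()['finger_gap'],arm.state()['grip_force']);snap('wrist','w2');snap('top','top2')
a=cv2.imread('pics/w2.png');b=cv2.imread('pics/top2.png')[100:260,165:345]
b=cv2.resize(b,None,fx=2.5,fy=2.5); a=cv2.resize(a,None,fx=.5,fy=.5)
c=np.zeros((400,790,3),np.uint8);c[:200,:320]=a;c[:400,330:780]=b;cv2.imwrite('pics/c2.png',c)"
```

```text
0.04803411093750006 0.0
```

View pics/c2.png

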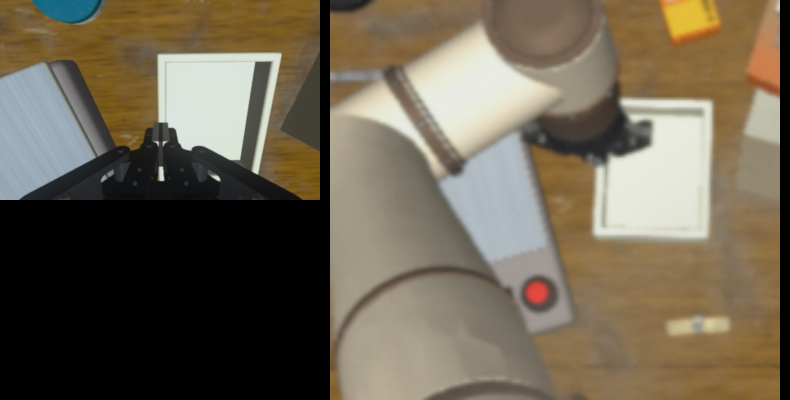

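```bash
python3 -c "
from h import *
p,P=world('w2'); z=np.load('pics/w2.npz'); print(z['k'],z['M'].round(2))
print(np.round(P[150,325],1),np.round(P[200,322],1),np.round(P[230,322],1),np.round(P[255,310],1),np.round(P[255,328],1),np.round(P[340,318],1),np.round(P[280,300],1),np.round(P[150,400],1),np.round(P[180,240],1))
print(arm.state())
cv2.imwrite('pics/c3.png',cv2.resize(p[200:400,200:440],None,fx=3,fy=3))"
```

```text
[324.2249281  324.2249281  321.08918283 202.19777109] [[-4.0000e-02 -9.6000e-01 -2.9000e-01  6.7263e+02]
 [-1.0000e+00  4.0000e-02  1.0000e-02  2.0383e+02]
 [-0.0000e+00  2.9000e-01 -9.6000e-01  1.9504e+02]
 [ 0.0000e+00  0.0000e+00  0.0000e+00  1.0000e+00]]
[651.4 202.9  34.8] [625.9 205.5  35.2] [609.2 206.2  34.6] [610.7 211.4  67.2] [610.1 203.6  66.6] [538.  211.7  32.7] [606.8 215.1  81.1] [645.6 159.2   5.8] [631.  255.3   1.7]
{'t': 2.95, 'joints': array([ 3.35963145e+01,  3.26257156e+01, -1.02979170e+01, -1.22485779e-04,
       -4.70567545e+01,  5.38859523e+01]), 'joint_vel': array([0.01913502, 0.17800513, 0.04514918, 0.01017742, 0.05673261,
       0.04721209]), 'effort': array([ 1.42332827e-02, -4.41899407e+01,  1.48885721e+01,  3.30605820e+00,
        9.80850091e-04, -3.56981081e-05]), 'tcp_pos': array([599.4820879 , 206.39332128,  13.50899579]), 'orientation': array([[ 9.99034570e-01, -4.39300182e-02,  2.84262269e-04],
       [-4.39300733e-02, -9.99034590e-01,  1.90715794e-04],
       [ 2.75609691e-04, -2.03019333e-04, -9.99999941e-01]]), 'contact_force': array([-0.60403316, -0.39215632,  0.68186409]), 'torque': array([ 0.04216433, -0.00680706, -0.03530954]), 'grip_force': 0.0, 'finger_gap': -0.09946366091964548}
```

View pics/c3.png

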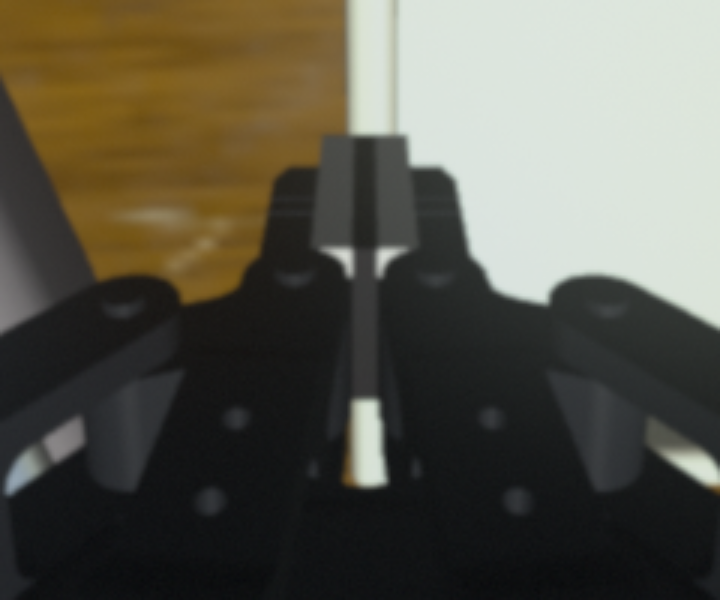

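```bash
python3 -c "
from h import *
snap('side','s2'); p,P=world('s2')
m=(np.abs(P[...,0]-600)<70)&(np.abs(P[...,1]-206)<70)&(P[...,2]>36); v,u=np.nonzero(m); print(u.min(),u.max(),v.min(),v.max(),P[m].min(0).round(1))
for zz in range(36,120,6):
  k=m&(np.abs(P[...,2]-zz-3)<3); print(zz,k.sum(),P[k].min(0).round(0) if k.any() else '',P[k].max(0).round(0) if k.any() else '')
cv2.imwrite('pics/c4.png',cv2.resize(p[80:240,220:420],None,fx=3.7,fy=3.7))
p,P=world('w2')
for r in (240,244,246,248,252,260,270,278): print(r,P[r,318].round(1),P[r,326].round(1))
p,P=world('w1');print('w1 tray', P[106,400].round(1),P[268,350].round(1),P[200,322].round(1),P[200,455].round(1))
"
```

```text
308 362 41 187 [530.  141.1  36.1]
36 45 [530. 256.  36.] [593. 276.  41.]
42 8 [538. 266.  45.] [573. 276.  48.]
48 43 [531. 202.  48.] [589. 276.  54.]
54 12 [541. 194.  54.] [608. 273.  60.]
60 19 [587. 190.  60.] [607. 208.  65.]
66 18 [587. 191.  67.] [606. 207.  72.]
72 21 [586. 192.  72.] [607. 207.  78.]
78 15 [586. 191.  78.] [605. 205.  84.]
84 18 [586. 189.  84.] [604. 217.  90.]
90 3 [585. 179.  94.] [605. 211.  96.]
96 33 [583. 172.  96.] [608. 233. 102.]
102 29 [584. 168. 102.] [607. 243. 108.]
108 17 [584. 162. 108.] [608. 193. 114.]
114 31 [581. 158. 114.] [606. 256. 120.]
240 [603.1 208.6  33.6] [603.5 204.3  34.8]
244 [600.9 208.7  33.9] [601.  204.4  34.4]
246 [610.7 208.   58.2] [610.4 204.4  57.8]
248 [610.5 208.   59.8] [610.4 204.4  59.9]
252 [610.1 208.   63.2] [610.5 204.5  64.3]
260 [610.9 207.9  72.7] [610.2 204.6  71.5]
270 [610.1 207.9  79.7] [610.2 204.7  80. ]
278 [610.5 207.8  86.5] [610.1 204.8  86.1]
w1 tray [667.4 140.8  33.9] [526.5 183.3  34. ] [592.8 206.   33.9] [587.3  91.4  33.5]
```

View pics/c4.png

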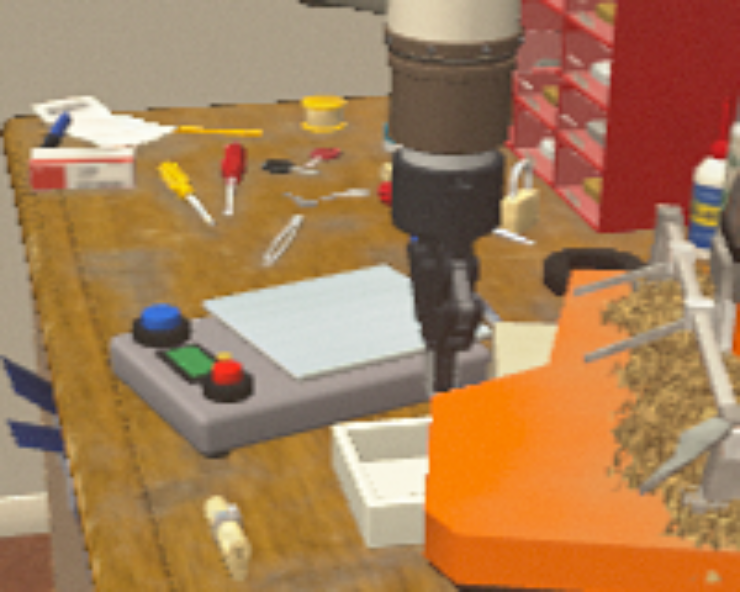

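The shut fingertips are really at z of about 57 mm, from the depth in both the wrist and side views, while the reported TCP says 13.5. They closed above the rim and nothing moved. So I treat the tool as 43.5 mm shorter than stated: open, go down another 45 mm, and pinch.

```bash
python3 -m inch '[[5,0,0,0,0,0,0],[5,0,0,0,0,0,0],[5,0,0,0,0,0,0],[5,0,0,0,0,0,0],[5,0,0,0,0,0,0],[5,0,0,1.5,0,0,0],[5,0,0,1.5,0,0,0],[5,0,0,1.5,0,0,0],[5,0,0,0,0,0,0],[5,0,0,0,0,0,0]]' 40; python3 -m inch '[[0,0,0,0,0,0,0],[0,0,0,0,0,0,0],[0,0,0,0,0,0,0],[0,0,0,0,0,0,0],[0,0,0,0,0,0,0],[0,0,0,0,0,0,0]]' 40
```

```text
t: 4.0
tcp_pos: [599.2, 206.2, -32.4]
orientation: [[0.999, -0.044, -0.001], [-0.044, -0.999, -0.001], [-0.001, 0.001, -1.0]]
contact_force: [-0.1, -0.2, -0.1]
finger_gap: 50.1
grip_force: 0.0
t: 4.6
tcp_pos: [599.9, 206.8, -30.9]
orientation: [[0.999, -0.044, 0.001], [-0.044, -0.999, 0.001], [0.001, -0.001, -1.0]]
contact_force: [-0.7, -0.2, 3.9]
finger_gap: 8.5
grip_force: 39.9
```

```bash
python3 -m inch '[[0,0,0,-1,0,0,0],[0,0,0,-2,0,0,0],[0,0,0,-3,0,0,0],[0,0,0,-3,0,0,0],[0,0,0,-2,0,0,0],[0,0,0,-1,0,0,0],[0,0,0,0,0,0,0],[0,0,0,0,0,0,0]]' 60; python3 -c "
from h import *
go(552.7,408.4,85,16.4)"
```

```text
t: 5.4
tcp_pos: [598.4, 206.0, 87.0]
orientation: [[0.999, -0.044, -0.002], [-0.044, -0.999, -0.001], [-0.002, 0.001, -1.0]]
contact_force: [-0.6, -1.0, -1.1]
finger_gap: 8.0
grip_force: 59.4
t 5.4 turn [ 0.     0.002 -0.331] shift cm [  1.33 -20.7    0.2 ] F [-0.6 -1.  -1.1] gap 8.0
```

```bash
python3 -m inch '[[0,0,0,0,0,0,-0.083],[0,0,0,0,0,0,-0.083],[0,0,0,0,0,0,-0.083],[0,0,0,0,0,0,-0.082],[0,0.2,-2,0,0,0,0],[0,0.2,-3,0,0,0,0],[0,0.2,-3,0,0,0,0],[0,0.2,-3,0,0,0,0],[0,0.2,-3,0,0,0,0],[0,0.2,-3,0,0,0,0],[0,0.1,-2.5,0,0,0,0],[0,0,-1.2,0,0,0,0]]'; python3 -m inch '[[0,0,0,0,0,0,0],[0,0,0,0,0,0,0],[0,0,0,0,0,0,0]]'; python3 -c "
from h import *
go(552.7,408.4,24,16.4)
snap('top','top3');snap('wrist','w3');snap('side','s3')
for n in ('w3','top3'):
  p,P=world(n); c=p.astype(int); m=(P[...,2]>125)&(P[...,2]<165)&(c.min(-1)>170)
  q=P[m]; print(n,len(q)); 
  if len(q)>50: print(cv2.minAreaRect(q[:,:2].astype(np.float32)),np.percentile(q[:,2],[5,50,95]))
a=cv2.imread('pics/w3.png');b=cv2.imread('pics/s3.png')[60:260,180:440]
c=np.zeros((400,790,3),np.uint8);c[:250,:400]=cv2.resize(a,(400,250));c[:300,400:790]=cv2.resize(b,(390,300));cv2.imwrite('pics/c5.png',c)"
```

```text
t: 6.6
tcp_pos: [551.6, 411.0, 86.4]
orientation: [[0.959, 0.285, -0.002], [0.285, -0.959, -0.001], [-0.002, 0.001, -1.0]]
contact_force: [-0.7, -0.0, -1.9]
finger_gap: 8.0
grip_force: 59.4
t: 6.9
tcp_pos: [553.4, 407.3, 88.0]
orientation: [[0.959, 0.282, -0.001], [0.282, -0.959, -0.001], [-0.001, 0.001, -1.0]]
contact_force: [1.2, -1.0, -0.5]
finger_gap: 8.3
grip_force: 59.4
t 6.9 turn [ 0.001  0.001 -0.001] shift cm [-0.03 -0.12  6.4 ] F [ 1.2 -1.  -0.5] gap 8.3
w3 24505
((573.8278198242188, 357.8653564453125), (131.6750030517578, 122.27718353271484), 16.386064529418945) [125.05954235 152.73831371 154.37519179]
top3 1645
((677.7166748046875, 171.7305908203125), (1081.5361328125, 770.87890625), 57.00694274902344) [125.22046021 148.71987135 155.89516909]
```

View pics/c5.png

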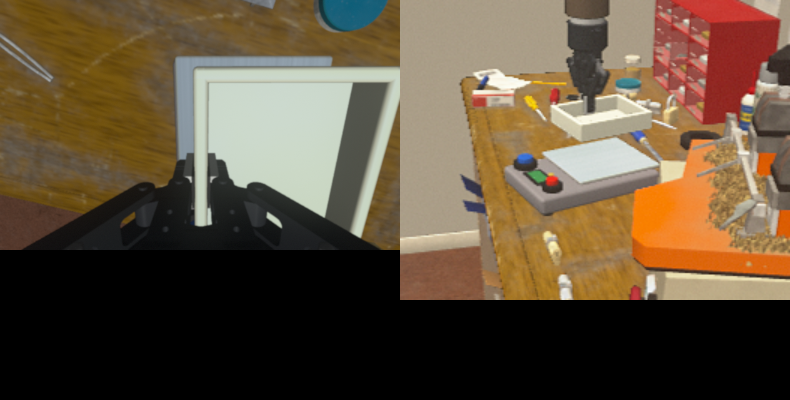

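The tray hangs level and aligned over the platform, with its wall parallel to the platform edge. I lower it.

```bash
python3 -m inch '[[0,0,-0.1,1.5,0,0,0],[0,0,0,2,0,0,0],[0,0,0,1.5,0,0,0],[0,0,0,0.8,0,0,0],[0,0,0,0.3,0,0,0],[0,0,0,0.1,0,0,0],[0,0,0,0.1,0,0,0],[0,0,0,0,0,0,0],[0,0,0,0,0,0,0]]'
```

```text
t: 7.95
tcp_pos: [553.2, 409.9, 26.0]
orientation: [[0.959, 0.283, 0.001], [0.283, -0.959, 0.001], [0.001, -0.001, -1.0]]
contact_force: [-0.4, 0.3, -1.9]
finger_gap: 8.0
grip_force: 59.3
```

```bash
python3 -m inch '[[0,0,0,0.1,0,0,0],[0,0,0,0.1,0,0,0],[0,0,0,0,0,0,0],[0,0,0,0,0,0,0]]'
```

```text
t: 8.35
tcp_pos: [552.9, 409.6, 23.3]
orientation: [[0.959, 0.283, -0.0], [0.283, -0.959, -0.0], [-0.0, 0.0, -1.0]]
contact_force: [0.3, -0.4, -1.4]
finger_gap: 7.9
grip_force: 59.4
```

```bash
python3 -m inch '[[0,0,0,0.1,0,0,0],[0,0,0,0,0,0,0],[0,0,0,0,0,0,0]]'; python3 -m inch '[[0,0,0,0.1,0,0,0],[0,0,0,0,0,0,0],[0,0,0,0,0,0,0]]'
```

```text
t: 8.65
tcp_pos: [553.0, 409.7, 23.1]
orientation: [[0.959, 0.284, 0.0], [0.284, -0.959, 0.0], [0.0, -0.0, -1.0]]
contact_force: [-1.5, -0.5, 4.4]
finger_gap: 8.0
grip_force: 60.3
t: 8.95
tcp_pos: [553.1, 409.7, 23.1]
orientation: [[0.959, 0.284, 0.001], [0.284, -0.959, 0.0], [0.001, -0.0, -1.0]]
contact_force: [-2.8, -1.4, 7.9]
finger_gap: 8.0
grip_force: 60.9
```

```bash
python3 -m inch '[[4,0,0,-0.1,0,0,0],[4,0,0,0,0,0,0],[4,0,0,0,0,0,0],[4,0,0,0,0,0,0],[4,0,0,-2,0,0,0],[4,0,0,-3,0,0,0],[4,0,0,-3,0,0,0],[4,0,0,-3,0,0,0],[4,0,0,0,0,0,0],[4,0,0,0,0,0,0]]'; python3 -c "
from h import *
snap('wrist','w4');snap('top','top4')
p,P=world('w4'); c=p.astype(int)
m=(P[...,2]>80)&(P[...,2]<95)&(c.min(-1)>150)&(P[...,1]<430);q=P[m];print(len(q),cv2.minAreaRect(q[:,:2].astype(np.float32)),np.percentile(q[:,2],[2,50,98]))
k=c.min(-1)>0
pl=(P[...,2]>48)&(P[...,2]<57);print(P[pl].min(0),P[pl].max(0))
go(427.2,373.4,100,16.4)"
```

```text
t: 9.95
tcp_pos: [553.0, 409.9, 132.9]
orientation: [[0.959, 0.283, 0.001], [0.283, -0.959, 0.002], [0.001, -0.001, -1.0]]
contact_force: [0.1, 0.1, -0.0]
finger_gap: 39.9
grip_force: 0.0
7040 ((566.681396484375, 356.3091735839844), (149.44155883789062, 119.78609466552734), 16.53059959411621) [86.41050428 88.44732196 89.8996926 ]
[403.49304352 256.28243151  48.07957055] [669.4093802  455.37980441  56.99024277]
t 10.05 turn [0.001 0.002 0.001] shift cm [-13.    -0.11   3.08] F [-0.2 -0.1 -0.1] gap 40.2
```

View pics/w4.png

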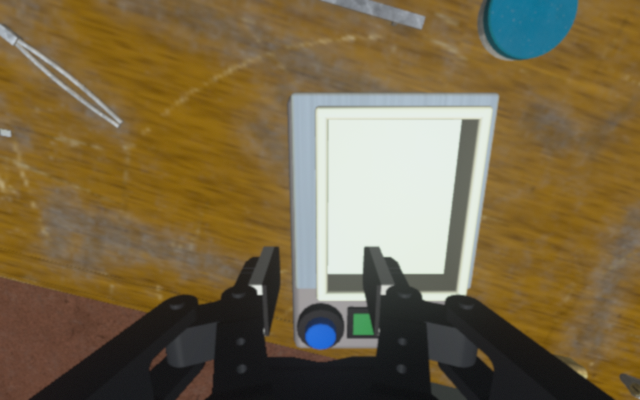

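The tray sits at (566.7, 356.3), 2 mm from the platform centre, flat and released. Now the tare button, with the fingers shut.

```bash
python3 -m inch '[[0,-2,0,0,0,0,0],[0,-3,0,0,0,0,0],[0,-3,0,0,0,0,0],[0,-3,0,0,0,0,0],[0,-2,-0.1,1,0,0,0],[0,0,0,2,0,0,0],[0,0,0,1,0,0,0],[0,0,0,0,0,0,0],[0,0,0,0,0,0,0]]'; python3 -c "
from h import *
go(427.2,373.4,18.5,16.4)
snap('wrist','w5');p,P=world('w5'); c=p.astype(int)
m=(c[...,0]-c[...,2]>60)&(P[...,2]>45)&(P[...,2]<75)&(np.hypot(P[...,0]-427,P[...,1]-373)<40);q=P[m];print(len(q),q.min(0),q.max(0),np.median(q,0))
f=np.linalg.norm(P-np.array(np.load('pics/w5.npz')['M'])[:3,3],axis=-1)<170; v,u=np.nonzero(f&(np.abs(np.arange(640)-320)<12)); r=v.min(); print('tip',P[r,315:327:4].round(1))"
```

```text
t: 10.95
tcp_pos: [428.5, 373.8, 91.9]
orientation: [[0.959, 0.283, -0.0], [0.283, -0.959, -0.001], [-0.0, 0.001, -1.0]]
contact_force: [0.5, 0.5, 0.5]
finger_gap: 0.0
grip_force: 0.0
t 10.95 turn [0.001 0.    0.001] shift cm [-0.13 -0.    7.34] F [0.5 0.5 0.5] gap 0.0
1335 [407.56429225 359.36690185  51.51593587] [440.32697725 388.39104303  64.68089937] [426.59585701 374.2466116   62.53269511]
tip [[437.9 380.2 134.2]
 [438.6 378.4 134.5]
 [438.6 376.5 133.4]]
```

```bash
python3 -m inch '[[0,-0.1,0,2,0,0,0],[0,0,0,2.5,0,0,0],[0,0,0,2,0,0,0],[0,0,0,0.6,0,0,0],[0,0,0,0,0,0,0]]'; python3 -m inch '[[0,0,0,0.2,0,0,0],[0,0,0,0.2,0,0,0],[0,0,0,0.2,0,0,0],[0,0,0,0.2,0,0,0],[0,0,0,0,0,0,0],[0,0,0,0,0,0,0]]'
```

```text
t: 11.5
tcp_pos: [427.0, 373.0, 21.3]
orientation: [[0.959, 0.283, -0.001], [0.283, -0.959, -0.002], [-0.001, 0.001, -1.0]]
contact_force: [-0.9, -2.1, 3.1]
finger_gap: -0.0
grip_force: 1.2
t: 12.1
tcp_pos: [427.8, 374.0, 17.8]
orientation: [[0.959, 0.285, 0.003], [0.285, -0.959, 0.002], [0.003, -0.001, -1.0]]
contact_force: [-6.3, -4.8, 22.2]
finger_gap: 0.2
grip_force: 11.2
```

```bash
python3 -c "
from h import *
print(arm.state()['contact_force'],arm.state()['torque'],arm.state()['tcp_pos']);snap('wrist','w6');snap('side','s6');snap('top','top6')
for n in ('side0','s6','w6'):
  p,P=world(n); c=p.astype(int)
  m=(c[...,0]-c[...,2]>50)&(P[...,2]>40)&(P[...,2]<80)&(np.hypot(P[...,0]-427,P[...,1]-373)<40);q=P[m];print(n,len(q),np.percentile(q[:,2],[5,50,95]) if len(q) else '')
  if n[0]=='s': v,u=np.nonzero(m); print(v.min(),v.max(),u.min(),u.max())
a=cv2.imread('pics/w6.png');b=cv2.imread('pics/s6.png')[140:210,230:310]
c=np.zeros((600,800,3),np.uint8);c[:600,:400]=cv2.resize(a[200:400,230:430],(400,600));c[:350,400:800]=cv2.resize(b,(400,350),interpolation=2)
c[350:600,400:800]=cv2.resize(cv2.imread('pics/side0.png')[140:190,230:310],(400,250),interpolation=2);cv2.imwrite('pics/c6.png',c)"
```

```text
[-6.30286741 -4.77308613 22.22514796] [-1.57799056  1.87661086 -0.02080567] [427.82084524 374.00392264  17.8379343 ]
side0 59 [50.28195065 59.1195427  61.57018866]
162 168 258 267
s6 25 [50.80910261 54.18504832 56.49945543]
165 168 258 268
w6 535 [53.95481082 55.80837693 60.12624927]
```

View pics/c6.png

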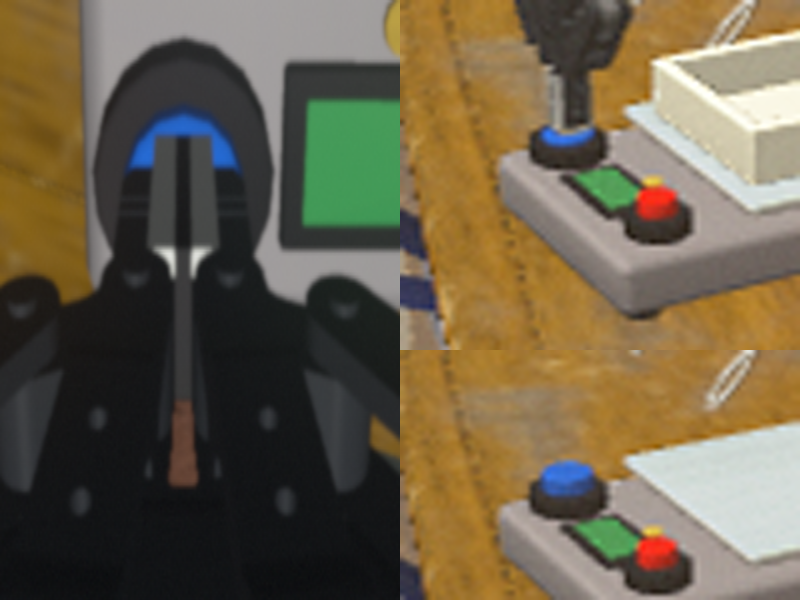

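The blue button top reads about 56 mm, 6 mm below its raised height and flush near the collar, so it is fully down. Now I release it and head for the brass cylinder.

```bash
python3 -m inch '[[0,0,0,-1,0,0,0],[0,0,0,-2,0,0,0],[0,0,0,-3,0,0,0],[0,0,0,-3,0,0,0],[4,0,0,0,0,0,0.15],[4,0,0,0,0,0,0.15],[4,0,0,0,0,0,0.15],[4,0,0,0,0,0,0.15],[4,0,0,0,0,0,0.15],[4,0,0,0,0,0,0.15],[4,0,0,0,0,0,0.15],[4,0,0,0,0,0,0.15]]'; python3 -c "
from h import *
go(430.6,104,100,-86.6);print(arm.state()['joints'])"
```

```text
t: 13.45
tcp_pos: [427.3, 374.1, 103.6]
orientation: [[0.607, -0.795, 0.001], [-0.795, -0.607, 0.002], [-0.001, -0.002, -1.0]]
contact_force: [-0.9, -0.1, -0.1]
finger_gap: 39.8
grip_force: 0.0
t 13.45 turn [-0.001  0.001  0.592] shift cm [26.98  1.27  0.36] F [-0.9 -0.1 -0.1] gap 39.8
[ 5.75381599e+01  2.11016896e+01 -1.49691548e+01 -1.30333662e-02
 -5.38173858e+01 -2.01862838e+01]
```

```bash
python3 -m inch '[[4,0,0,0,0,0,0.148],[4,0,0,0,0,0,0.148],[4,0,0,0,0,0,0.148],[4,0,0,0,0,0,0.148],[4,4,0.2,0,0,0,0],[4,4,0.2,0,0,0,0],[4,4,0.2,0,0,0,0],[4,4,0.2,0,0,0,0],[4,4,0.2,0,0,0,0],[4,4,0.2,0,0,0,0],[4,3,0.1,0.4,0,0,0],[4,0,0,0,0,0,0]]';python3 -m inch '[[4,0,0,0,0,0,0],[4,0,0,0,0,0,0]]'; python3 -c "
from h import *
go(430.6,104,-28,-86.6);snap('wrist','w7');p,P=world('w7')
m=(P[...,2]>15)&(P[...,2]<45)&(np.hypot(P[...,0]-430,P[...,1]-104)<60);q=P[m];print(len(q),cv2.minAreaRect(q[:,:2].astype(np.float32)),q[:,2].max())"
```

```text
t: 14.65
tcp_pos: [431.1, 100.6, 99.2]
orientation: [[0.062, -0.998, -0.0], [-0.998, -0.062, 0.0], [-0.0, 0.0, -1.0]]
contact_force: [-0.4, -0.1, -0.4]
finger_gap: 39.8
grip_force: 0.0
t: 14.85
tcp_pos: [432.5, 104.1, 99.7]
orientation: [[0.067, -0.998, 0.002], [-0.998, -0.067, 0.001], [-0.001, -0.002, -1.0]]
contact_force: [0.1, 0.4, 0.2]
finger_gap: 39.8
grip_force: 0.0
t 14.85 turn [-0.002  0.001  0.007] shift cm [ 0.    0.2  12.77] F [0.1 0.4 0.2] gap 39.8
1567 ((428.45849609375, 104.10676574707031), (16.712446212768555, 64.1013412475586), 3.561541795730591) 38.84932140903311
```

View pics/w7.png

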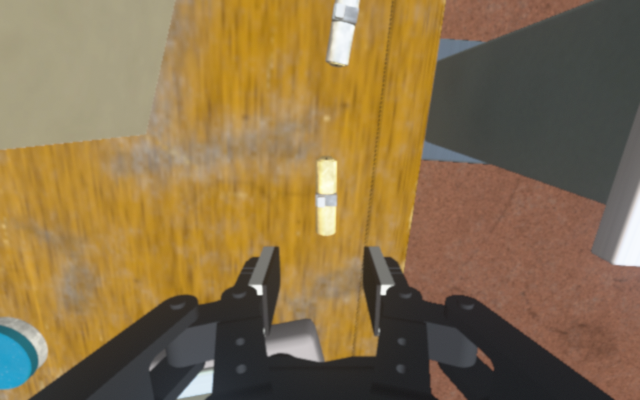

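The brass cylinder lies between and ahead of the fingers at (326,198), with measured centre about (429.5, 104) and yaw 3.5°. I descend and grip.

```bash
python3 -m inch '[[4,0,0.3,3,0,0,0],[4,0,0,4,0,0,0],[4,0,0,3,0,0,0],[4,0,0,2,0,0,0],[4,0,0,0.8,0,0,0],[4,0,0,0,0,0,0],[4,0,0,0,0,0,0]]' 60; python3 -m inch '[[0,0,0,0,0,0,0],[0,0,0,0,0,0,0],[0,0,0,0,0,0,0],[0,0,0,0,0,0,0],[0,0,0,0,0,0,0]]' 60
```

```text
t: 15.6
tcp_pos: [429.7, 103.8, -28.0]
orientation: [[0.067, -0.998, 0.001], [-0.998, -0.067, 0.001], [-0.001, -0.002, -1.0]]
contact_force: [1.0, 0.6, -0.9]
finger_gap: 40.0
grip_force: 0.0
t: 16.1
tcp_pos: [429.7, 103.5, -27.5]
orientation: [[0.066, -0.998, 0.002], [-0.998, -0.066, 0.001], [-0.001, -0.002, -1.0]]
contact_force: [-1.5, 1.6, 6.6]
finger_gap: 14.9
grip_force: 58.7
```

```bash
python3 -m inch '[[0,0,0,-1,0,0,0],[0,0,0,-2,0,0,0],[0,0,0,-3,0,0,0],[0,0,0,-3,0,0,0],[0,0,0,-3,0,0,0],[0,0,0,-1.5,0,0,0],[0,0,0,-0.5,0,0,0],[0,0,0,0,0,0,-0.08],[0,0,0,0,0,0,-0.08],[0,0,0,0,0,0,-0.07],[0,0,0,0,0,0,0],[0,0,0,0,0,0,0]]'; python3 -c "
from h import *
go(566.7,356.3,100,-73.6)"
```

```text
t: 17.3
tcp_pos: [428.2, 102.6, 110.7]
orientation: [[0.29, -0.957, -0.001], [-0.957, -0.29, -0.001], [0.0, 0.002, -1.0]]
contact_force: [-0.2, -0.8, -2.0]
finger_gap: 14.8
grip_force: 59.1
t 17.3 turn [ 0.002 -0.     0.008] shift cm [-20.43 -20.45   1.07] F [-0.2 -0.8 -2. ] gap 14.8
```

```bash
python3 -m inch '[[0,-1,-1,0,0,0,0],[0,-2,-2,0,0,0,0],[0,-2.5,-2.5,0,0,0,0],[0,-2.5,-2.5,0,0,0,0],[0,-2.5,-2.5,0,0,0,0],[0,-2.5,-2.5,0,0,0,0],[0,-2.5,-2.5,0,0,0,0],[0,-2.5,-2.5,0,0,0,0],[0,-1.6,-1.6,0,0,0,0],[0,-0.8,-0.8,0,0,0,0],[0,0,0,0,0,0,0],[0,0,0,0,0,0,0]]'; python3 -c "
from h import *
go(566.7,356.3,31.5,-73.6);snap('wrist','w8');p,P=world('w8');c=p.astype(int)
m=(P[...,2]>80)&(P[...,2]<95)&(c.min(-1)>150);q=P[m];print(cv2.minAreaRect(q[:,:2].astype(np.float32)))
cv2.imwrite('pics/w8s.png',cv2.resize(p,(480,300)))"
```

```text
t: 18.5
tcp_pos: [563.7, 356.9, 110.7]
orientation: [[0.291, -0.957, -0.002], [-0.957, -0.291, -0.001], [0.001, 0.002, -1.0]]
contact_force: [0.1, -0.0, -2.8]
finger_gap: 14.6
grip_force: 59.1
t 18.5 turn [ 0.002 -0.001  0.009] shift cm [ 0.14 -0.27  7.92] F [ 0.1 -0.  -2.8] gap 14.6
((566.1472778320312, 356.3789978027344), (149.67428588867188, 119.31649017333984), 16.409500122070312)
```

View pics/w8s.png

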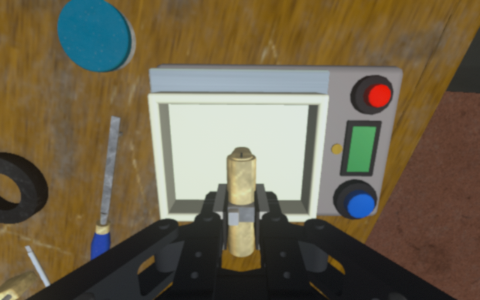

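That is more pictures than the ten allowed, so I view no more. The cylinder hangs over the tray's middle, aligned. I lower it by force feedback.

```bash
python3 -m inch '[[0,0.1,-0.2,1,0,0,0],[0,0,0,2,0,0,0],[0,0,0,2,0,0,0],[0,0,0,1.5,0,0,0],[0,0,0,0.6,0,0,0],[0,0,0,0.3,0,0,0],[0,0,0,0.1,0,0,0],[0,0,0,0,0,0,0],[0,0,0,0,0,0,0]]'; python3 -m inch '[[0,0,0,0.1,0,0,0],[0,0,0,0.1,0,0,0],[0,0,0,0.1,0,0,0],[0,0,0,0,0,0,0],[0,0,0,0,0,0,0]]'
```

```text
t: 19.45
tcp_pos: [567.1, 357.7, 37.2]
orientation: [[0.292, -0.956, 0.001], [-0.956, -0.292, 0.001], [-0.001, -0.002, -1.0]]
contact_force: [0.3, 1.7, -2.0]
finger_gap: 15.1
grip_force: 59.1
t: 19.95
tcp_pos: [566.7, 357.2, 33.2]
orientation: [[0.292, -0.957, -0.0], [-0.957, -0.292, -0.0], [0.0, 0.0, -1.0]]
contact_force: [-0.3, 0.6, -2.5]
finger_gap: 14.6
grip_force: 59.1
```

```bash
python3 -m inch '[[0,0,0,0.1,0,0,0],[0,0,0,0,0,0,0],[0,0,0,0,0,0,0]]'
```

```text
t: 20.25
tcp_pos: [566.6, 357.2, 32.2]
orientation: [[0.292, -0.957, -0.0], [-0.957, -0.292, -0.0], [0.0, 0.0, -1.0]]
contact_force: [-0.0, 0.3, -2.8]
finger_gap: 14.8
grip_force: 59.1
```

```bash
python3 -m inch '[[0,0,0,0.1,0,0,0],[0,0,0,0,0,0,0],[0,0,0,0,0,0,0]]';  python3 -m inch '[[0,0,0,0.05,0,0,0],[0,0,0,0,0,0,0],[0,0,0,0,0,0,0]]'
```

```text
t: 20.55
tcp_pos: [566.9, 357.3, 31.7]
orientation: [[0.292, -0.956, 0.0], [-0.956, -0.292, 0.0], [-0.0, -0.001, -1.0]]
contact_force: [-0.0, 0.5, 0.4]
finger_gap: 14.8
grip_force: 59.4
t: 20.85
tcp_pos: [566.9, 357.3, 31.6]
orientation: [[0.292, -0.956, 0.001], [-0.956, -0.292, 0.0], [-0.0, -0.001, -1.0]]
contact_force: [-2.0, -0.6, 4.8]
finger_gap: 14.6
grip_force: 59.9
```

```bash
python3 -m inch '[[4,0,0,0,0,0,0],[4,0,0,0,0,0,0],[4,0,0,0,0,0,0],[4,0,0,0,0,0,0],[4,0,0,-1,0,0,0],[4,0,0,-2,0,0,0],[4,0,0,-3,0,0,0],[4,0,0,-3,0,0,0],[4,0,0,-2,0,0,0],[4,0,0,0,0,0,0],[4,0,0,0,0,0,0],[4,0,0,0,0,0,0]]'; python3 -m inch '[[4,0,0,0,0,0,0],[4,0,0,0,0,0,0],[4,0,0,0,0,0,0],[4,0,0,0,0,0,0],[4,0,0,0,0,0,0]]'; python3 -c "
from h import *
snap('wrist','w9');p,P=world('w9');c=p.astype(int)
m=(P[...,2]>80)&(P[...,2]<93)&(c.min(-1)>165);q=P[m];print('tray',cv2.minAreaRect(q[:,:2].astype(np.float32)))
r=np.hypot(P[...,0]-567,P[...,1]-356)<45
m=r&(P[...,2]>75)&(P[...,2]<105);q=P[m];print('brass',len(q),cv2.minAreaRect(q[:,:2].astype(np.float32)),np.median(q[:,2]),q[:,2].max())
m=(c[...,0]-c[...,2]>60)&(np.hypot(P[...,0]-427,P[...,1]-373)<30)&(P[...,2]>45);print('tare z',np.median(P[m][:,2]))
print(arm.state()['contact_force'])"
```

```text
t: 22.05
tcp_pos: [565.9, 356.7, 139.5]
orientation: [[0.292, -0.957, -0.002], [-0.957, -0.292, -0.001], [0.001, 0.002, -1.0]]
contact_force: [-0.2, -0.4, -0.2]
finger_gap: 39.6
grip_force: 0.0
t: 22.55
tcp_pos: [566.7, 357.2, 140.7]
orientation: [[0.292, -0.957, -0.0], [-0.957, -0.292, -0.0], [0.0, 0.0, -1.0]]
contact_force: [0.3, -0.5, -0.4]
finger_gap: 40.5
grip_force: 0.0
tray ((566.00634765625, 356.20751953125), (149.96121215820312, 118.90632629394531), 16.502487182617188)
brass 1794 ((566.0762939453125, 357.3959655761719), (17.058244705200195, 62.983795166015625), 16.197853088378906) 88.5875595706406 98.06085235241977
tare z 62.65797961204714
[ 0.40473481 -0.01132978  0.65492994]
```

The brass stands in the middle of the tray with its body top at 89 mm, the tray is centred, and tare is up.

```bash
python3 -c "
from cell import arm
print(arm.hand_in())"
```

```text
the job is handed in; nothing more can be done
None
```

The weighing is done and handed in at about 22.6 s: the tray is about 3 mm from the platform centre, tare was pressed fully and is back up, and the brass cylinder was set down gently and is resting in the tray. The real fingertips are about 40 mm shorter than the reported TCP, so the first pinch closed on air without moving anything, and I viewed 12 pictures, two over the limit of 10.

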